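Ready the cold-brew carrier

TASK

One of the cold-brew bottles has tipped over on the counter: stand it upright in the empty end place of the wire carrier, beside the others, and let go of it gently, without dropping it. Then take the carrier by its wooden handle, lift it about 10 cm off the counter with all four bottles upright in it, and finish while still holding it there, level and steady, leaving the other things on the counter where they are.

Things in the scene. Friction and masses are not known exactly. Their poses are not given: they have to be found in the camera images.
- carrier: Wire bottle carrier, loose, about 300 g: one lane for four bottles in a row along its y, two each side of a 10 mm centre post with a loop handle on top. Origin: centre of the underside, z up. Tray 58 (x) x 208 (y) mm, its floor 9 mm above the underside; guard wires round it up to 34.5 mm. Places at y = -76, -30, +30, +76 mm, the last one empty. Only the handle is higher than the caps (123 mm).
- grip (a point): Centre of the carrier's wooden grip: 56 mm long along the carrier's y, 14 mm wide in x, 20 mm high, 185 mm above the carrier's underside, over the middle of the lane. Its wires leave at its ends (y = +-33 mm) and join the post 35 mm below; in between it is free on both sides. Axes as the carrier.
- empty_place (a point): Centre of the carrier's empty place, on the tray floor at the carrier's +y end; axes as the carrier. Its room is 50 x 50 mm: guard wires (5 mm thick, top 25.5 mm above this point) on the +x, -x and +y sides, the next bottle on the -y side.
- fallen: The bottle that has tipped over: it lies on one of its flat sides on the counter, cap roughly towards -y (to the robot's right). A square bottle 40 x 40 mm, straight-sided to 78 mm from its base, then a round neck and a black cap 27 mm wide from 92 to 114 mm; 130 g. Origin: centre of the base; z towards the cap, x and y normal to the flat sides. Grasp it across two flat sides.
- bottle_a: Bottle standing in the carrier at its y = -76 mm. A square bottle 40 x 40 mm, straight-sided to 78 mm from its base, then a round neck and a black cap 27 mm wide from 92 to 114 mm; 130 g. Origin: centre of the base; z towards the cap, x and y normal to the flat sides. 
- bottle_b: Bottle standing in the carrier at its y = -30 mm. A square bottle 40 x 40 mm, straight-sided to 78 mm from its base, then a round neck and a black cap 27 mm wide from 92 to 114 mm; 130 g. Origin: centre of the base; z towards the cap, x and y normal to the flat sides. 
- bottle_c: Bottle standing in the carrier at its y = +30 mm. A square bottle 40 x 40 mm, straight-sided to 78 mm from its base, then a round neck and a black cap 27 mm wide from 92 to 114 mm; 130 g. Origin: centre of the base; z towards the cap, x and y normal to the flat sides. 
- cookie_dish: Bystander: white rectangular dish of cookies, 110 x 220 mm, about 65 mm high. Origin at the centre of its underside, as for all bystanders.
- croissant_dish: Bystander: white rectangular dish of croissants, 120 x 240 mm, 45 mm high.
- napkin_box: Bystander: steel napkin box, 90 x 130 mm, 85 mm high.
- espresso_cup: Bystander: small white cup, 60 mm wide, 55 mm high.
- sachet_bowl: Bystander: small white bowl of sugar sachets, 76 mm wide, 47 mm high.
- biscotti_jar: Bystander: biscuit jar, 90 mm wide, 90 mm high.
- milk_jug: Bystander: steel milk jug, 90 mm wide, 100 mm high, handle to its +y.
- tongs: Bystander: steel pastry tongs lying flat, 210 mm long, 14 mm high.
Not all that is in view belongs to the job. What is shaped like the bottle_b but yellow is not meant.

How it is judged (in metres and radians):
On the way:
1. the fallen bottle stands upright in the empty place of the carrier, let go, the carrier on the counter (angle between fallen's own z axis and vertical below 0.12 rad and z of fallen in the frame of carrier between 0.004 and 0.015 m and x of fallen in the frame of empty_place between -0.012 and 0.012 m and y of fallen in the frame of empty_place between -0.018 and 0.012 m and contact force between the fingers and fallen below 0.2 N and linear speed of fallen below 0.03 m/s and height (world z) of carrier below 0.01 m), for 0.3 s.
At the end, for the whole second after the job is handed in: Carrier held by its grip (TCP within 35 mm), underside 50-180 mm up, touching no bystander, tilt under 0.09 rad, under 0.03 m/s and 0.15 rad/s; four bottles on its floor within 0.12 rad of upright, the fallen one in the empty place (12 mm across, along 12 mm outwards, 18 inwards) (angle between each of fallen, bottle_a, bottle_b, bottle_c's own z axis and vertical below 0.12 rad and z of fallen in the frame of carrier between 0.004 and 0.015 m and x of fallen in the frame of empty_place between -0.012 and 0.012 m and y of fallen in the frame of empty_place between -0.018 and 0.012 m and z of bottle_a in the frame of carrier between 0.004 and 0.015 m and z of bottle_b in the frame of carrier between 0.004 and 0.015 m and z of bottle_c in the frame of carrier between 0.004 and 0.015 m and contact force between carrier and cookie_dish below 0.05 N and contact force between carrier and croissant_dish below 0.05 N and contact force between carrier and napkin_box below 0.05 N and contact force between carrier and espresso_cup below 0.05 N and contact force between carrier and sachet_bowl below 0.05 N and contact force between carrier and biscotti_jar below 0.05 N and contact force between carrier and milk_jug below 0.05 N and contact force between carrier and tongs below 0.05 N and height (world z) of carrier between 0.05 and 0.18 m and angle between carrier's own z axis and vertical below 0.09 rad and linear speed of carrier below 0.03 m/s and angular speed of carrier below 0.15 rad/s and contact force between the fingers and carrier above 2 N and distance between the grasp point and grip below 0.035 m); the arm keeps its last pose, push and grip.
It fails at once if the carrier is tilted more than 15 degrees (angle between carrier's own z axis and vertical above 0.26 rad).
It fails at once if a standing bottle is knocked over or tipped more than 20 degrees (angle between any of bottle_a, bottle_b, bottle_c's own z axis and vertical above 0.35 rad).
It fails at once if the fallen bottle is dropped: it moves faster than 0.5 m/s while the fingers touch neither it nor the carrier (linear speed of fallen above 0.5 m/s and contact force between the fingers and fallen below 0.05 N and contact force between the fingers and carrier below 0.05 N).
It fails at once if a bystander is moved more than 30 mm (distance of any of cookie_dish, croissant_dish, napkin_box, espresso_cup, sachet_bowl, biscotti_jar, milk_jug, tongs from where it was at the start of the episode above 0.03 m).
It also fails if it takes over 58 s, if anything falls off the work surface, if the arm or the gripper's body presses on something with over 40 N, if the wrist force passes 120 N, or if a joint passes its speed limit or range.

ROBOT

A 6-joint arm with a two-finger parallel gripper is mounted at the origin on the work surface. World frame = base frame: x ahead of the robot, y to its left, z up, the work surface at z = 0. Lengths are in mm, angles in rad, forces in N, time in s.
With the tool pointing down it reaches from about 300 to 875 mm from the base axis. Payload 6.4 kg.
Tool frame: the origin (TCP) lies between the finger pads, 19 mm behind the fingertips; this is the grasp point; z points along the fingers, y is the line along which they close (so a half turn about z gives the same grasp; the last joint's range is limited). The gripper opens to 85 mm and grips with 20 to 120 N. Pads are 22 mm wide; open, the fingers measure 114 mm over their backs; the gripper's body (76 mm by 85 mm) begins 54 mm behind the grasp point. The pads swing forward as they close: fully open they stand 13 mm farther back than shut.
Start: joints at [-1.437, 0.181, 1.607, -0, 1.354, -0.206], TCP at [191.663, -542.131, 249.988] pointing down, gripper open.
Joint ranges: [-2.99, 2.99], [-0.89, 2.07], [0.3, 2.58], [-1.14, 4.28], [0, 2.63], [-3.12, 3.12]. Speed limits (rad/s): [2.57, 2.57, 3.01, 3.14, 3.14, 3.14].

INTERFACE

Orientations are given as [roll, pitch, yaw] about the fixed x, y, z axes, in that order (R = Rz(yaw) Ry(pitch) Rx(roll)).
In Python, from rig import robot gives the robot as it stands.
- The arm moves only by the tool step_arm, never from a script. Its argument "targets" is a list of rows, each an object of numbers: "grip": the opening, from 0 (shut) to 1 (fully open); "tx", "ty", "tz": the shift along the tool's x, y, z in cm; "ax", "ay", "az": the turn, a rotation vector about the tool's x, y, z in degrees. In form: [{"grip": .., "tx": .., "ty": .., "tz": .., "ax": .., "ay": .., "az": ..}, ...]. A call has 1 to 20 rows; each row is the pose to reach, as a shift and turn from the pose commanded when the call began, along the tool's axes at that moment; what a row does not reach only later rows make up. A row lasts 1/10 s, in which the tool goes at most 50 mm and 8.59 degrees, less where a joint would pass 70% of its speed; a pose out of reach is approached as far as the arm can. A call with a gripper value outside its range is refused whole. The fingers move at their own pace and stop on an object; the grip force is fixed at half the most. Time passes only in rows, so rows that repeat a pose let the fingers close. It gives the time, the measured TCP pose, the force, the opening and the grip force at its end, in the units of the state.
- robot.state(): the state, without advancing time (a new reading comes with each control period).
- robot.camera(name): name is "scene" or "side" or "wrist"; returns a dict with "frame" (400x640x3 uint8, red, green, blue), "range_z" (400x640 float32, mm along the optical axis (not along the pixel's ray), 0 where there is no reading), "fx", "fy", "cx", "cy" (pixels), "world_from_camera" (4x4, takes a point from camera to world coordinates). Camera axes: x right, y up, looking along -z (the intrinsics and any distortion apply to the point x, -y, -z); pixel columns grow to the right and rows downward; lengths in mm; the calibration is good to about 2 mm. The wrist camera is an equidistant fisheye: a pixel r from the principal point sees the ray r / f radians off the axis. A picture is of the moment at which its call begins.
- robot.finish_job(): hands the job in; it is judged then, once.
The state is a dict: "t": time; "q": joint angles; "qvel": joint speeds; "joint_efforts": joint torques, N m; "tcp_pos": TCP position; "orientation": TCP orientation; "ft_force": force on the tool from outside, world axes, zero at the start; "moment": the same for the moment, N m; "grip_width": finger opening in mm; "finger_force": force on a finger pad.
Only numpy, scipy, OpenCV 4.12 (cv2) and the standard library are available. Lean on these libraries where they do the work, as an engineer would, in place of code of your own. Each camera call takes 0.05 s, during which the arm holds its last target. There are 200 camera calls.

## Working session

There is one attempt and no reset: what is moved stays moved. The work goes in short steps, Python scripts to look and compute and a tool call to move; the robot and the scene stay as the last step left them, time stands still between calls to the robot, and variables do not carry over. Pictures are saved under pics/ and viewed, at most 10 in all, crops included, and the job is handed in when it is done.

Besides the shell and the picture viewer there is one more tool, called after "Request:" as name([rows], argument=value, ...), one row to a line, values as JSON. step_arm: Moves the arm, as the interface text tells. Its arguments: {"type":"object","properties":{"targets":{"type":"array"}},"required":["targets"]}

```bash
mkdir -p pics; python3 - <<'E'
from rig import robot
import cv2,numpy as np,pickle
d={}
for n in("scene","side"):
    c=robot.camera(n); d[n]=c
    cv2.imwrite(f"pics/{n}0.png",c["frame"][:,:,::-1]); print(n,c["fx"],c["cx"],c["cy"],np.round(c["world_from_camera"],3).tolist(),(c["range_z"]>0).mean(),[k for k in c])
pickle.dump(d,open("d0.pkl","wb")); print(robot.state())
E
```

```text
scene 445.21843464762617 309.43285849608264 197.48127471473632 [[0.295, -0.733, 0.613, 1269.358], [0.956, 0.222, -0.194, -224.435], [0.007, 0.643, 0.766, 1086.812], [0.0, 0.0, 0.0, 1.0]] 0.9958203125 ['frame', 'range_z', 'fx', 'fy', 'cx', 'cy', 'world_from_camera']
side 499.5269268860309 321.91040398829904 198.58645873718731 [[-0.994, 0.068, -0.084, 391.017], [-0.108, -0.647, 0.754, 1058.916], [-0.003, 0.759, 0.651, 1050.338], [0.0, 0.0, 0.0, 1.0]] 0.9960703125 ['frame', 'range_z', 'fx', 'fy', 'cx', 'cy', 'world_from_camera']
{'t': 0.1, 'q': array([-1.43734138e+00,  1.81466183e-01,  1.60788881e+00, -7.43277206e-06,
        1.35380082e+00, -2.06327722e-01]), 'qvel': array([ 1.34590980e-03,  2.47892086e-04, -3.96715011e-03, -8.79211754e-05,
        4.30462435e-04,  9.53652085e-04]), 'joint_efforts': array([ 4.62827302e-04, -4.45880842e+01, -3.52239168e+01, -1.84001301e-04,
        4.16328083e-03,  6.06330474e-06]), 'tcp_pos': array([ 191.5742871 , -541.66140168,  249.18381527]), 'orientation': array([-3.14006116e+00, -3.13137308e-04,  3.39784030e-01]), 'ft_force': array([-0.17212547,  0.03134443, -0.369338  ]), 'moment': array([-0.01160368, -0.03332335,  0.02797011]), 'finger_force': 0.0, 'grip_width': 85.32764208025912}
```

View pics/scene0.png

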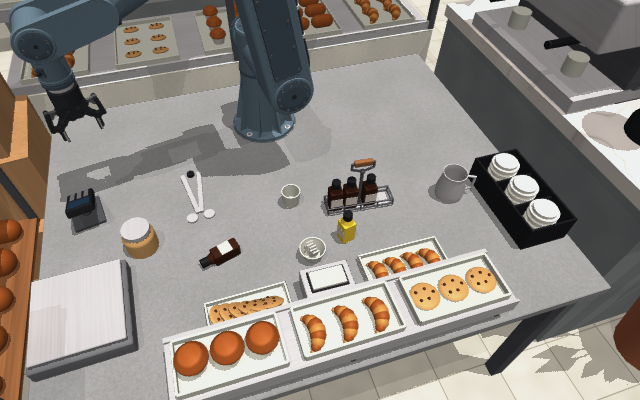

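View pics/side0.png

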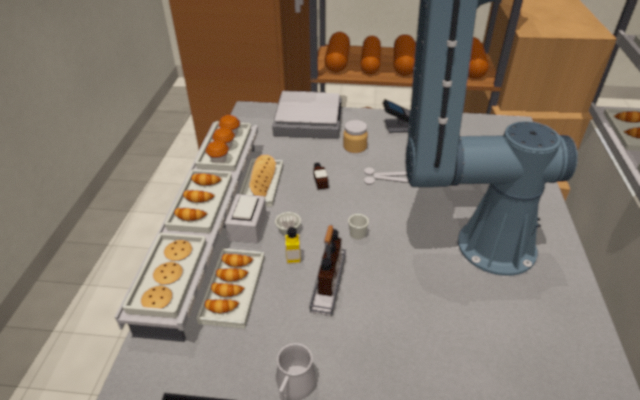

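The scene view shows the fallen bottle at (220,253) with its cap at (207,262). The carrier is near (357,190), with its wooden grip at (363,162) and its empty place at about (386,195). The yellow decoy is at (347,227). The side view shows the carrier at (328,270) and the bottle at (320,176).

```bash
cat > h.py <<'E'
import numpy as np,cv2
def cloud(c):
    h,w=c["range_z"].shape;u,v=np.meshgrid(np.arange(w),np.arange(h));z=c["range_z"]
    p=np.stack([(u-c["cx"])/c["fx"]*z,-(v-c["cy"])/c["fy"]*z,-z,np.ones_like(z)],-1)
    P=(p@c["world_from_camera"].T)[...,:3]; P[z==0]=np.nan; return P
def rect(xy):
    (c,s,a)=cv2.minAreaRect(xy.astype(np.float32)); return np.round(c,1),np.round(s,1),round(a,1)
E
python3 - <<'E'
import pickle;from h import *
d=pickle.load(open("d0.pkl","rb"))
for n in d:
    P=cloud(d[n]);F=d[n]["frame"].astype(int)
    x,y,z=P[...,0],P[...,1],P[...,2]
    b={"scene":(slice(225,280),slice(190,255)),"side":(slice(155,195),slice(305,340))}[n]
    Q=P[b];m=(Q[...,2]>12);q=Q[m];print(n,"counter z",np.nanmedian(Q[...,2][Q[...,2]<8]),"fallen n",m.sum(),rect(q[:,:2]),"ztop",np.percentile(q[:,2],[50,90,98]))
    t=q[q[:,2]>32];print(" top",rect(t[:,:2]),t.mean(0), np.linalg.svd(np.cov(t[:,:2].T))[0][:,0])
    b={"scene":(slice(150,220),slice(315,400)),"side":(slice(220,320),slice(300,350))}[n]
    Q=P[b].reshape(-1,3);f=F[b].reshape(-1,3)
    for lo,hi in((165,210),(115,130),(28,42)):
        m=(Q[:,2]>lo)&(Q[:,2]<hi);q=Q[m];print(" band",lo,hi,m.sum(),rect(q[:,:2]),q[:,2].max())
    m=(Q[:,2]>170)&(f[:,0]>f[:,2]+40);q=Q[m];print(" grip",m.sum(),rect(q[:,:2]),q.mean(0),q[:,2].max())
    m=(z>20)&(z<150)&(x>200)&(x<900)&(F[...,0]>150)&(F[...,1]>120)&(F[...,2]<60);print(" yellow",m.sum(),np.nanmean(P[m],0))
E
```

```text
scene counter z 0.0932926013491624 fallen n 608 (array([ 544.6, -258.7]), array([ 43.8, 114. ]), 17.9) ztop [37.34074345 41.898058   43.5738951 ]
 top (array([ 543.6, -258.8]), array([ 42.6, 113.4]), 17.3) [ 542.23055327 -247.41105279   38.93423126] [-0.28145066  0.9595757 ]
 band 165 210 174 (array([470.4, 187.6]), array([71.9, 19.7]), 82.4) 198.85008683710282
 band 115 130 216 (array([523.2, 162. ]), array([132.5, 137.2]), 86.8) 129.88646097367496
 band 28 42 309 (array([470.8, 187.8]), array([211.1,  64.1]), 85.4) 41.94948604594833
 grip 125 (array([470.5, 188.6]), array([53.9, 19.7]), 82.4) [472.57494704 186.6865617  191.04906927] 198.85008683710282
 yellow 208 [629.63368952 100.48423198  68.14904961]
side counter z 0.4193393057346384 fallen n 293 (array([ 547., -254.]), array([ 40. , 120.9]), 16.2) ztop [37.96907858 42.61074168 45.24339425]
 top (array([ 546.1, -251. ]), array([ 40. , 114.6]), 16.2) [ 542.62584033 -236.6174488    39.49145922] [-0.26941754  0.96302346]
 band 165 210 143 (array([473.5, 195.8]), array([66.4, 14.6]), 84.7) 198.9566624820534
 band 115 130 177 (array([472.8, 168.5]), array([134.3,  25.8]), 85.3) 129.00385229610526
 band 28 42 304 (array([469.2, 144.8]), array([306.9,  60.4]), 84.8) 41.87744357975123
 grip 102 (array([472.2, 191.3]), array([55.1, 12.8]), 84.9) [471.78760727 193.91023482 193.29842416] 198.9566624820534
 yellow 632 [727.1129968  158.29816034  67.6050329 ]
```

```bash
cat >> h.py <<'E'
from scipy.spatial.transform import Rotation as Ro
from rig import robot
def axes(z,y):
    y=np.array(y,float);y/=np.linalg.norm(y);z=np.array(z,float);z/=np.linalg.norm(z)
    return Ro.from_matrix(np.stack([np.cross(y,z),y,z],1))
def delta(p,R,tag=""):
    s=robot.state();R0=Ro.from_euler("xyz",s["orientation"])
    t=R0.inv().apply(np.array(p)-s["tcp_pos"])/10;a=(R0.inv()*R).as_rotvec(degrees=True)
    print(tag,"t",s["t"],"tcp",s["tcp_pos"].round(1),"q",s["q"].round(2),"w",round(s["grip_width"],1),"| cm",t.round(2),"deg",a.round(1))
th=np.radians(35)
c=np.array([.290,-.957,0]);base=np.array([529,-201.5,0]);dn=np.array([0,0,-1.])
RP=axes(dn*np.cos(th)-c*np.sin(th),np.cross(c,dn))
PP=base+54*c+[0,0,27]
zP=RP.as_matrix()[:,2]
E
python3 -c "
from h import *
delta(PP-110*zP,RP)"
```

```text
t 0.1 tcp [ 191.6 -541.7  249.2] q [-1.44  0.18  1.61 -0.    1.35 -0.21] w 85.3 | cm [42.61 -9.11 13.23] deg [ 26.6  27.8 -84.4]
```

Request:
step_arm([
  {"grip": 1,"tx": 4,"ty": -0.9,"tz": 0,"ax": 2.4,"ay": 2.5,"az": -7.6},
  {"grip": 1,"tx": 8,"ty": -1.8,"tz": 0,"ax": 4.8,"ay": 5,"az": -15},
  {"grip": 1,"tx": 42.6,"ty": -9.1,"tz": 2,"ax": 26.6,"ay": 27.8,"az": -84.4},
  {"grip": 1,"tx": 42.6,"ty": -9.1,"tz": 2,"ax": 26.6,"ay": 27.8,"az": -84.4},
  {"grip": 1,"tx": 42.6,"ty": -9.1,"tz": 2,"ax": 26.6,"ay": 27.8,"az": -84.4},
  {"grip": 1,"tx": 42.6,"ty": -9.1,"tz": 2,"ax": 26.6,"ay": 27.8,"az": -84.4},
  {"grip": 1,"tx": 42.6,"ty": -9.1,"tz": 2,"ax": 26.6,"ay": 27.8,"az": -84.4},
  {"grip": 1,"tx": 42.6,"ty": -9.1,"tz": 2,"ax": 26.6,"ay": 27.8,"az": -84.4},
  {"grip": 1,"tx": 42.6,"ty": -9.1,"tz": 2,"ax": 26.6,"ay": 27.8,"az": -84.4},
  {"grip": 1,"tx": 42.6,"ty": -9.1,"tz": 2,"ax": 26.6,"ay": 27.8,"az": -84.4},
  {"grip": 1,"tx": 42.6,"ty": -9.1,"tz": 2,"ax": 26.6,"ay": 27.8,"az": -84.4},
  {"grip": 1,"tx": 42.6,"ty": -9.1,"tz": 2,"ax": 26.6,"ay": 27.8,"az": -84.4},
  {"grip": 1,"tx": 42.6,"ty": -9.1,"tz": 2,"ax": 26.6,"ay": 27.8,"az": -84.4},
])

```text
t: 1.4
tcp_pos: [562.9, -314.3, 229.1]
orientation: [-3.139, -0.61, 1.86]
ft_force: [0.2, -0.7, -0.6]
grip_width: 85.5
finger_force: 0.0
```

```bash
python3 - <<'E'
from h import *
delta(PP-60*zP,RP,"pre60"); delta(PP,RP,"pick")
c=robot.camera("wrist");cv2.imwrite("pics/w1.png",c["frame"][:,:,::-1])
s=robot.camera("scene");P=cloud(s);np.save("P1",P)
Q=P[225:280,190:255];q=Q[(Q[...,2]>25)&(Q[...,2]<46)];print(len(q),rect(q[:,:2]))
E
```

```text
pre60 t 1.4 tcp [ 562.9 -314.3  229.1] q [-0.82  0.69  1.06  0.28  1.94 -1.08] w 85.5 | cm [-6.35  0.06 14.22] deg [ 0.   0.  -0.2]
pick t 1.4 tcp [ 562.9 -314.3  229.1] q [-0.82  0.69  1.06  0.28  1.94 -1.08] w 85.5 | cm [-6.35  0.06 20.22] deg [ 0.   0.  -0.2]
506 (array([ 544.5, -258.4]), array([ 42.1, 114. ]), 18.1)
```

View pics/w1.png

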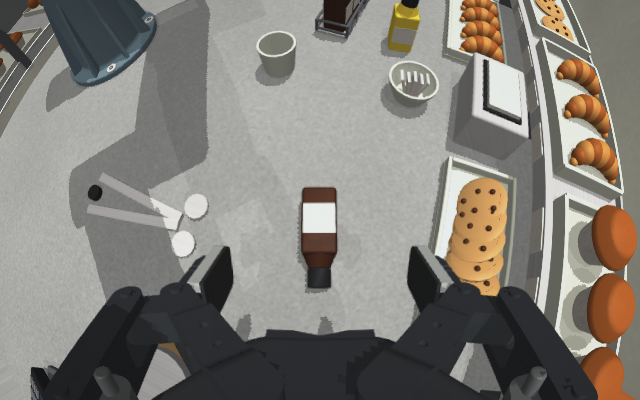

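The wrist view shows the bottle lying midway between the fingers, from (319,190) at the base to (318,285) at the cap, and aligned with the tool. The cookie dish is to the right at (475,240), so I'll check its clearance.

```bash
python3 - <<'E'
from h import *
P=np.load("P1.npy");x,y,z=P[...,0],P[...,1],P[...,2]
m=(z>15)&(z<70)&(x>575)&(x<760)&(y>-380)&(y<-130)
q=P[m];yy=c[0]*q[:,0]+c[1]*q[:,1]
lat=(q[:,:2]-PP[:2])@RP.as_matrix()[:2,1]
a=(q[:,:2]-PP[:2])@c[:2]
for lo in range(-120,140,40):
    k=(a>=lo)&(a<lo+40)
    if k.sum()>5: print(lo,np.percentile(lat[k],[0,2,10]).round())
E
```

```text
-80 [153. 155. 159.]
-40 [142. 145. 150.]
0 [129. 133. 139.]
40 [119. 122. 128.]
80 [110. 114. 119.]
120 [153. 155. 161.]
```

Request:
step_arm([
  {"grip": 1,"tx": -3,"ty": 0,"tz": 4,"ax": 0,"ay": 0,"az": 0},
  {"grip": 1,"tx": -6.3,"ty": 0,"tz": 8,"ax": 0,"ay": 0,"az": 0},
  {"grip": 1,"tx": -6.3,"ty": 0,"tz": 11,"ax": 0,"ay": 0,"az": 0},
  {"grip": 1,"tx": -6.3,"ty": 0,"tz": 14,"ax": 0,"ay": 0,"az": 0},
  {"grip": 1,"tx": -6.3,"ty": 0,"tz": 16,"ax": 0,"ay": 0,"az": 0},
  {"grip": 1,"tx": -6.3,"ty": 0,"tz": 18,"ax": 0,"ay": 0,"az": 0},
  {"grip": 1,"tx": -6.3,"ty": 0,"tz": 19.5,"ax": 0,"ay": 0,"az": 0},
  {"grip": 1,"tx": -6.3,"ty": 0,"tz": 20.2,"ax": 0,"ay": 0,"az": 0},
  {"grip": 1,"tx": -6.3,"ty": 0,"tz": 20.2,"ax": 0,"ay": 0,"az": 0},
  {"grip": 1,"tx": -6.3,"ty": 0,"tz": 20.2,"ax": 0,"ay": 0,"az": 0},
])

```text
t: 2.5
tcp_pos: [544.8, -253.9, 29.2]
orientation: [3.141, -0.608, 1.864]
ft_force: [0.8, -0.8, 0.3]
grip_width: 85.4
finger_force: 0.0
```

Request:
step_arm([
  {"grip": 0.65},
  {"grip": 0.55},
  {"grip": 0.5},
  {"grip": 0.45},
  {"grip": 0.4},
  {"grip": 0.2},
  {"grip": 0.2},
  {"grip": 0.2},
  {"grip": 0.2},
  {"grip": 0.2},
])

```text
schema error: expected keys grip, tx, ty, tz, ax, ay, az
```

Request:
step_arm([
  {"grip": 0.6,"tx": 0,"ty": 0,"tz": 0.1,"ax": 0,"ay": 0,"az": 0},
  {"grip": 0.5,"tx": 0,"ty": 0,"tz": 0.1,"ax": 0,"ay": 0,"az": 0},
  {"grip": 0.4,"tx": 0,"ty": 0,"tz": 0.1,"ax": 0,"ay": 0,"az": 0},
  {"grip": 0.2,"tx": 0,"ty": 0,"tz": 0.1,"ax": 0,"ay": 0,"az": 0},
  {"grip": 0.2,"tx": 0,"ty": 0,"tz": 0.1,"ax": 0,"ay": 0,"az": 0},
  {"grip": 0.2,"tx": 0,"ty": 0,"tz": 0.1,"ax": 0,"ay": 0,"az": 0},
  {"grip": 0.2,"tx": 0,"ty": 0,"tz": 0.1,"ax": 0,"ay": 0,"az": 0},
  {"grip": 0.2,"tx": 0,"ty": 0,"tz": 0.1,"ax": 0,"ay": 0,"az": 0},
])

```text
t: 3.3
tcp_pos: [544.5, -253.0, 28.0]
orientation: [-3.142, -0.609, 1.864]
ft_force: [1.7, -3.1, 4.2]
grip_width: 39.2
finger_force: 61.5
```

```bash
cat >> h.py <<'E'
ya=np.radians(-4.8);xc=np.array([np.cos(ya),np.sin(ya),0]);yc=np.array([-np.sin(ya),np.cos(ya),0])
CC=np.array([471.3,189.5,0]);EP=CC+76*yc+[0,0,9]
RT=axes(-yc*np.cos(th)+dn*np.sin(th),xc)
PL=EP+8*yc+[0,0,54]
E
python3 - <<'E'
from h import *
s=robot.state();R0=Ro.from_euler("xyz",s["orientation"])
delta(s["tcp_pos"]+[0,0,270],R0,"lift")
delta(PL+[0,0,237],RT,"hover from here")
# from lifted pose:
p=s["tcp_pos"]+[0,0,270]
print("from lifted",R0.inv().apply(PL+[0,0,237]-p)/10,(R0.inv()*RT).as_rotvec(degrees=True))
E
```

```text
lift t 3.3 tcp [ 544.5 -253.    28. ] q [-0.78  0.82  1.29  0.28  1.58 -1.15] w 39.2 | cm [ 15.44  -0.   -22.15] deg [0. 0. 0.]
hover from here t 3.3 tcp [ 544.5 -253.    28. ] q [-0.78  0.82  1.29  0.28  1.58 -1.15] w 39.2 | cm [58.45  8.89  7.6 ] deg [  4.2 -88.7  23.6]
from lifted [43.0049291   8.89023048 29.74269745] [  4.18482269 -88.72410113  23.60746135]
```

Request:
step_arm([
  {"grip": 0.2,"tx": 0.3,"ty": 0,"tz": -0.4,"ax": 0,"ay": 0,"az": 0},
  {"grip": 0.2,"tx": 1.1,"ty": 0,"tz": -1.6,"ax": 0,"ay": 0,"az": 0},
  {"grip": 0.2,"tx": 2.4,"ty": 0,"tz": -3.4,"ax": 0,"ay": 0,"az": 0},
  {"grip": 0.2,"tx": 4,"ty": 0,"tz": -5.7,"ax": 0,"ay": 0,"az": 0},
  {"grip": 0.2,"tx": 5.7,"ty": 0,"tz": -8.1,"ax": 0,"ay": 0,"az": 0},
  {"grip": 0.2,"tx": 7.5,"ty": 0,"tz": -10.7,"ax": 0,"ay": 0,"az": 0},
  {"grip": 0.2,"tx": 9.3,"ty": 0,"tz": -13.3,"ax": 0,"ay": 0,"az": 0},
  {"grip": 0.2,"tx": 11.1,"ty": 0,"tz": -15.9,"ax": 0,"ay": 0,"az": 0},
  {"grip": 0.2,"tx": 12.8,"ty": 0,"tz": -18.3,"ax": 0,"ay": 0,"az": 0},
  {"grip": 0.2,"tx": 14.2,"ty": 0,"tz": -20.3,"ax": 0,"ay": 0,"az": 0},
  {"grip": 0.2,"tx": 15.2,"ty": 0,"tz": -21.7,"ax": 0,"ay": 0,"az": 0},
  {"grip": 0.2,"tx": 15.4,"ty": 0,"tz": -22.1,"ax": 0,"ay": 0,"az": 0},
])

```text
t: 4.5
tcp_pos: [544.8, -252.9, 299.4]
orientation: [3.14, -0.607, 1.866]
ft_force: [0.7, -0.1, 0.2]
grip_width: 39.1
finger_force: 60.9
```

Request:
step_arm([
  {"grip": 0.2,"tx": 0.4,"ty": 0.1,"tz": 0.3,"ax": 0,"ay": -1,"az": 0.2},
  {"grip": 0.2,"tx": 1.7,"ty": 0.4,"tz": 1.2,"ax": 0.2,"ay": -3.5,"az": 0.9},
  {"grip": 0.2,"tx": 3.9,"ty": 0.8,"tz": 2.7,"ax": 0.4,"ay": -8,"az": 2.1},
  {"grip": 0.2,"tx": 6.5,"ty": 1.3,"tz": 4.5,"ax": 0.6,"ay": -13.3,"az": 3.5},
  {"grip": 0.2,"tx": 9,"ty": 1.9,"tz": 6.2,"ax": 0.9,"ay": -18.6,"az": 5},
  {"grip": 0.2,"tx": 11.6,"ty": 2.4,"tz": 8,"ax": 1.1,"ay": -24,"az": 6.4},
  {"grip": 0.2,"tx": 14.2,"ty": 2.9,"tz": 9.8,"ax": 1.4,"ay": -29.3,"az": 7.8},
  {"grip": 0.2,"tx": 16.8,"ty": 3.5,"tz": 11.6,"ax": 1.6,"ay": -34.6,"az": 9.2},
  {"grip": 0.2,"tx": 19.4,"ty": 4,"tz": 13.4,"ax": 1.9,"ay": -39.9,"az": 10.6},
  {"grip": 0.2,"tx": 21.9,"ty": 4.5,"tz": 15.2,"ax": 2.1,"ay": -45.2,"az": 12},
  {"grip": 0.2,"tx": 24.5,"ty": 5.1,"tz": 16.9,"ax": 2.4,"ay": -50.6,"az": 13.5},
  {"grip": 0.2,"tx": 27.1,"ty": 5.6,"tz": 18.7,"ax": 2.6,"ay": -55.9,"az": 14.9},
  {"grip": 0.2,"tx": 29.7,"ty": 6.1,"tz": 20.5,"ax": 2.9,"ay": -61.2,"az": 16.3},
  {"grip": 0.2,"tx": 32.3,"ty": 6.7,"tz": 22.3,"ax": 3.1,"ay": -66.5,"az": 17.7},
  {"grip": 0.2,"tx": 34.8,"ty": 7.2,"tz": 24.1,"ax": 3.4,"ay": -71.9,"az": 19.1},
  {"grip": 0.2,"tx": 37.4,"ty": 7.7,"tz": 25.9,"ax": 3.6,"ay": -77.2,"az": 20.5},
  {"grip": 0.2,"tx": 39.8,"ty": 8.2,"tz": 27.5,"ax": 3.9,"ay": -82,"az": 21.8},
  {"grip": 0.2,"tx": 41.5,"ty": 8.6,"tz": 28.7,"ax": 4,"ay": -85.6,"az": 22.8},
  {"grip": 0.2,"tx": 42.7,"ty": 8.8,"tz": 29.5,"ax": 4.2,"ay": -88,"az": 23.4},
  {"grip": 0.2,"tx": 43,"ty": 8.9,"tz": 29.7,"ax": 4.2,"ay": -88.7,"az": 23.6},
])

```text
t: 6.5
tcp_pos: [476.9, 274.6, 296.5]
orientation: [-3.132, 0.962, 1.499]
ft_force: [0.7, -0.4, -0.7]
grip_width: 39.2
finger_force: 60.8
```

```bash
python3 - <<'E'
from h import *
delta(PL+[0,0,237],RT,"hover")
import pickle
d={n:robot.camera(n) for n in("scene","side")};pickle.dump(d,open("d2.pkl","wb"))
cv2.imwrite("pics/b2.png",np.hstack([d["scene"]["frame"][60:260,250:500],d["side"]["frame"][120:320,200:450]])[:,:,::-1])
E
```

```text
hover t 6.5 tcp [476.9 274.6 296.5] q [ 0.64  0.57  1.27 -0.72  1.96  0.67] w 39.2 | cm [-0.36  0.16 -0.09] deg [0.  0.1 0.4]
```

View pics/b2.png

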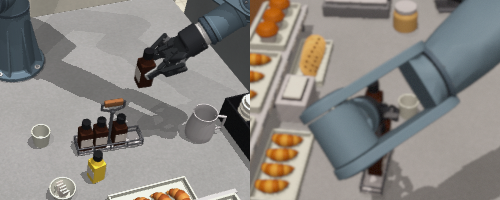

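The crop shows the bottle held upright at (145,70), over the carrier's +y end. In the side half the arm hides the carrier. The milk jug at (203,122) is close to where the hand will go, so I'll measure it along with the bottle in hand.

```bash
python3 - <<'E'
from h import *
import pickle
d=pickle.load(open("d2.pkl","rb"))["scene"];P=cloud(d);F=d["frame"].astype(int)
x,y,z=P[...,0],P[...,1],P[...,2]
m=np.zeros(x.shape,bool);m[150:210,425:475]=1
q=P[m&(z>15)&(z<110)];print("jug",np.nanmin(q,0),np.nanmax(q,0),rect(q[q[:,2]>60][:,:2]))
tcp=robot.state()["tcp_pos"]
a=(P-tcp);A=a@xc;B=a@yc;Z=a[...,2]
m=np.zeros(x.shape,bool);m[95:155,380:415]=1
w=m&(abs(A)<40)&(abs(B)<50)&(Z<80)&(Z>-90)
print("n",w.sum(),"Z range",np.percentile(Z[w],[1,50,99]))
# +x face: fit plane on points below neck
for lo in range(-60,80,10):
    k=w&(Z>lo)&(Z<=lo+10)
    if k.sum()>3: print(lo,k.sum(),"x",np.percentile(A[k],[5,50,95]).round(1),"y",np.percentile(B[k],[3,50,97]).round(1), F[k].mean(0).round())
# carrier again
m=np.zeros(x.shape,bool);m[145:225,310:405]=1
for lo,hi in((25,45),(178,205),(112,130)):
    q=P[m&(z>lo)&(z<hi)&(abs((P-CC)@xc)<60)&(abs((P-CC)@yc)<125)];print(lo,len(q),rect(q[:,:2]))
q=P[m&(z>112)&(z<130)&(abs((P-CC)@xc)<25)]; print("caps along y:",np.percentile((q-CC)@yc,[1,99]))
E
```

```text
jug [464.39010241 434.87476482  15.20617357] [559.08989333 582.81837522 104.91761608] (array([511.1, 512.2]), array([ 79.9, 148.4]), 5.3)
n 856 Z range [-47.89498563  16.3683497   62.09694043]
-60 5 x [-6.7 12.2 14.6] y [-26.8 -12.5   5.2] [67. 58. 55.]
-50 46 x [-15.1  15.5  17.9] y [-28.3 -19.3   8. ] [37. 25. 20.]
-40 53 x [-12.1  14.9  17.8] y [-28.4 -14.8   7.3] [40. 27. 22.]
-30 45 x [-16.5  14.5  18.1] y [-29.1 -19.9  10.3] [60. 50. 45.]
-20 45 x [-16.6  14.4  23.3] y [-29.5 -25.8  -4.4] [76. 68. 64.]
-10 52 x [-16.3  17.4  30.1] y [-29.  -18.4   5.3] [70. 65. 63.]
0 97 x [-25.9  20.8  30.9] y [-28.5  -6.7  29.7] [55. 50. 49.]
10 132 x [-29.6  15.5  30.4] y [-28.4   5.5  43.4] [47. 42. 41.]
20 137 x [-21.6  11.7  29.3] y [-27.5  -3.3  41.1] [44. 30. 26.]
30 93 x [-27.2   6.   22.2] y [-21.8  21.8  39.8] [37. 29. 28.]
40 63 x [-27.8  -3.3  11.6] y [-20.9  -1.7  41.4] [28. 28. 30.]
50 44 x [-9.   5.3 10.2] y [-21.3  -9.5  30.9] [22. 22. 24.]
60 44 x [-13.7  -0.9   9.3] y [-20.3  -9.5   2.7] [38. 38. 40.]
25 360 (array([470.4, 188.2]), array([210.1,  62. ]), 84.9)
178 158 (array([470.4, 187.1]), array([70.3, 18.7]), 89.0)
112 219 (array([469.2, 164.2]), array([133.2,  28.2]), 86.3)
caps along y: [-90.14733709  38.93359646]
```

```bash
python3 - <<'E'
from h import *
import pickle
d=pickle.load(open("d2.pkl","rb"))
s=robot.state();R0=Ro.from_euler("xyz",s["orientation"])
for n in d:
    P=cloud(d[n]).reshape(-1,3);P=P[np.isfinite(P[:,0])&(P[:,2]>150)]
    L=R0.inv().apply(P-s["tcp_pos"])
    print(n,"tool x world",R0.as_matrix()[:,0].round(2))
    for lo in range(-360,40,30):
        k=(L[:,2]>=lo)&(L[:,2]<lo+30)&(abs(L[:,0])<160)&(abs(L[:,1])<160)
        if k.sum()>10: print(lo,k.sum(),"x",np.percentile(L[k,0],[1,10,90,99]).round(),"y",np.percentile(L[k,1],[1,10,90,99]).round(),"minworld z-tcp",(P[k,2].min()-s["tcp_pos"][2]).round(), )
# simple: lowest arm points beyond world y 425, all views, x 440-580
    k=(P[:,1]>425)&(P[:,1]<600)&(P[:,0]>440)&(P[:,0]<580);q=P[k];print("over jug lowest",np.sort(q[:,2])[:5], "would be", np.sort(q[:,2])[:1]-233)
E
```

```text
scene tool x world [ 0.04  0.57 -0.82]
-360 159 x [-69. -61. -33. -25.] y [ 2. 11. 51. 56.] minworld z-tcp 210.0
-330 751 x [-106.  -90.  -28.   23.] y [-45. -22.  59.  66.] minworld z-tcp 120.0
-300 1233 x [-144. -125.  -26.   62.] y [-128.  -69.   55.   66.] minworld z-tcp 105.0
-270 1402 x [-157. -146.  -21.   19.] y [-129.  -96.   34.   53.] minworld z-tcp 105.0
-240 1299 x [-159. -147.   -6.   16.] y [-119. -106.   29.   35.] minworld z-tcp 102.0
-210 884 x [-159. -146.   -9.   16.] y [-134. -122.   32.   35.] minworld z-tcp 83.0
-180 427 x [-158. -137.    3.   17.] y [-157. -137.   32.   37.] minworld z-tcp 71.0
-150 369 x [-38. -36.   6.  19.] y [-24. -10.  33.  35.] minworld z-tcp 51.0
-120 336 x [-38. -34.   2.  14.] y [-39. -22.  34.  38.] minworld z-tcp 45.0
-90 484 x [-20. -17.   4.  13.] y [-66. -54.  59.  63.] minworld z-tcp 20.0
-60 421 x [-53. -17.   9.  15.] y [-60. -51.  51.  57.] minworld z-tcp 8.0
-30 315 x [-61. -55.   0.   9.] y [-26.  -5.  30.  45.] minworld z-tcp -6.0
0 272 x [-37. -34.  28.  41.] y [-20.  -9.  23.  30.] minworld z-tcp -54.0
30 110 x [-7. -2. 
[... 642 characters left out ...]
-37.   4.  15.] y [-109.  -38.   -2.    7.] minworld z-tcp 96.0
-180 83 x [-38. -37.  -1.  18.] y [-39. -38.   1.  11.] minworld z-tcp 83.0
-150 113 x [-36. -36.  -1.  13.] y [-37. -36.   5.  17.] minworld z-tcp 57.0
-120 66 x [-36. -31.   7.  11.] y [-53. -42. -18.  15.] minworld z-tcp 45.0
-90 162 x [-13. -10.  10.  14.] y [-66. -63. -25.  65.] minworld z-tcp 31.0
-60 163 x [-54. -50.  -4.   1.] y [-53. -42.   5.  52.] minworld z-tcp 19.0
-30 157 x [-57. -40. -14.  -6.] y [-32. -19.  11.  20.] minworld z-tcp 6.0
0 24 x [-34. -33.  43.  45.] y [-27. -25. -13.  12.] minworld z-tcp -46.0
over jug lowest [380.57622648 393.4920948  393.92579751 395.02580533 395.63546682] would be [147.57622648]
```

```bash
cat >> h.py <<'E'
CC=np.array([471.8,188.8,0]);EP=CC+76*yc+[0,0,9]
PL=EP+8.5*yc+[0,0,54]
E
python3 -c "
from h import *
delta(PL+[0,0,237],RT,'over');delta(PL+[0,0,45],RT,'45 up')"
```

```text
over t 6.6 tcp [477.7 273.4 297.9] q [ 0.64  0.56  1.27 -0.72  1.96  0.67] w 39.3 | cm [-0.19  0.12 -0.1 ] deg [-0.   0.   0.3]
45 up t 6.6 tcp [477.7 273.4 297.9] q [ 0.64  0.56  1.27 -0.72  1.96  0.67] w 39.3 | cm [15.54  0.19 10.91] deg [-0.   0.   0.3]
```

Request:
step_arm([
  {"grip": 0.2,"tx": 0.5,"ty": 0.1,"tz": 0.4,"ax": 0,"ay": 0,"az": 0.3},
  {"grip": 0.2,"tx": 2,"ty": 0.1,"tz": 1.4,"ax": 0,"ay": 0,"az": 0.3},
  {"grip": 0.2,"tx": 4,"ty": 0.1,"tz": 2.8,"ax": 0,"ay": 0,"az": 0.3},
  {"grip": 0.2,"tx": 6,"ty": 0.1,"tz": 4.2,"ax": 0,"ay": 0,"az": 0.3},
  {"grip": 0.2,"tx": 8,"ty": 0.1,"tz": 5.6,"ax": 0,"ay": 0,"az": 0.3},
  {"grip": 0.2,"tx": 10,"ty": 0.2,"tz": 7,"ax": 0,"ay": 0,"az": 0.3},
  {"grip": 0.2,"tx": 12,"ty": 0.2,"tz": 8.4,"ax": 0,"ay": 0,"az": 0.3},
  {"grip": 0.2,"tx": 14,"ty": 0.2,"tz": 9.8,"ax": 0,"ay": 0,"az": 0.3},
  {"grip": 0.2,"tx": 15.2,"ty": 0.2,"tz": 10.6,"ax": 0,"ay": 0,"az": 0.3},
  {"grip": 0.2,"tx": 15.5,"ty": 0.2,"tz": 10.9,"ax": 0,"ay": 0,"az": 0.3},
  {"grip": 0.2,"tx": 15.5,"ty": 0.2,"tz": 10.9,"ax": 0,"ay": 0,"az": 0.3},
  {"grip": 0.2,"tx": 15.5,"ty": 0.2,"tz": 10.9,"ax": 0,"ay": 0,"az": 0.3},
])

```text
t: 7.8
tcp_pos: [480.5, 273.1, 111.1]
orientation: [3.134, 0.958, 1.478]
ft_force: [-0.8, 0.6, -0.8]
grip_width: 39.1
finger_force: 60.8
```

```bash
python3 - <<'E'
from h import *
s=robot.camera("scene");w=robot.camera("wrist");sd=robot.camera("side")
a=cv2.resize(s["frame"][130:220,310:430],None,fx=3.3,fy=3.3,interpolation=2)
b=cv2.resize(w["frame"],(475,297))
cv2.imwrite("pics/b3.png",np.hstack([a[:297,:325],b])[:,:,::-1])
delta(PL+[0,0,10],RT,"10up");delta(PL,RT,"0")
P=cloud(s);Z=P[...,2];rel=P-CC;A=rel@xc;B=rel@yc
m=np.zeros(Z.shape,bool);m[130:230,310:430]=1
q=m&(Z>60)&(Z<85)&(abs(A)<40)
for lo,hi in((58,72),(72,85)):
    k=m&(Z>lo)&(Z<hi)&(abs(A)<40)&(B>40)&(B<110);print(np.percentile(B[k],[2,98]),np.percentile(A[k],[2,98]))
k=m&(Z>25)&(Z<40)&(abs(A)<45)&(abs(B)<125);print("guard",np.percentile(B[k],[1,99]),np.percentile(A[k],[1,99]))
E
```

```text
10up t 7.95 tcp [480.6 273.3 111.4] q [ 0.64  0.79  1.31 -0.67  1.74  0.86] w 39.5 | cm [ 3.12 -0.19  2.25] deg [ 0.  -0.1 -0.3]
0 t 7.95 tcp [480.6 273.3 111.4] q [ 0.64  0.79  1.31 -0.67  1.74  0.86] w 39.5 | cm [ 3.93 -0.2   2.82] deg [ 0.  -0.1 -0.3]
[41.10689937 92.43912037] [-10.49538436  20.79155725]
[41.3356682  93.74661678] [-7.62114284 21.0358705 ]
guard [-105.51955528  101.4766742 ] [-30.9045972   29.24270415]
```

View pics/b3.png

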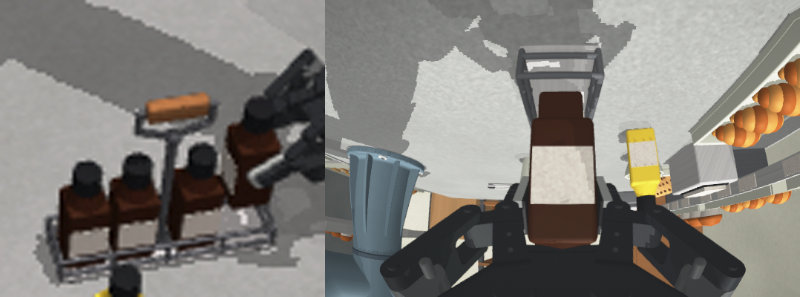

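The left crop shows the bottle hanging just above the empty place, with clear gaps to bottle c and the end wire. In the wrist view it is centred on the tray (column 563 against 560).

Request:
step_arm([
  {"grip": 0.2,"tx": 0,"ty": -0.2,"tz": 0.1,"ax": 0,"ay": 0,"az": -0.3},
  {"grip": 0.2,"tx": 0.6,"ty": -0.2,"tz": 0.5,"ax": 0,"ay": 0,"az": -0.3},
  {"grip": 0.2,"tx": 1.2,"ty": -0.2,"tz": 1,"ax": 0,"ay": 0,"az": -0.3},
  {"grip": 0.2,"tx": 1.8,"ty": -0.2,"tz": 1.5,"ax": 0,"ay": 0,"az": -0.3},
  {"grip": 0.2,"tx": 2.4,"ty": -0.2,"tz": 1.9,"ax": 0,"ay": 0,"az": -0.3},
  {"grip": 0.2,"tx": 2.8,"ty": -0.2,"tz": 2.2,"ax": 0,"ay": 0,"az": -0.3},
  {"grip": 0.2,"tx": 3,"ty": -0.2,"tz": 2.4,"ax": 0,"ay": 0,"az": -0.3},
  {"grip": 0.2,"tx": 3.2,"ty": -0.2,"tz": 2.5,"ax": 0,"ay": 0,"az": -0.3},
  {"grip": 0.2,"tx": 3.3,"ty": -0.2,"tz": 2.6,"ax": 0,"ay": 0,"az": -0.3},
  {"grip": 0.2,"tx": 3.3,"ty": -0.2,"tz": 2.6,"ax": 0,"ay": 0,"az": -0.3},
  {"grip": 0.2,"tx": 3.3,"ty": -0.2,"tz": 2.6,"ax": 0,"ay": 0,"az": -0.3},
])

```text
t: 9.05
tcp_pos: [478.1, 270.8, 68.5]
orientation: [-3.14, 0.959, 1.489]
ft_force: [0.2, 1.0, -0.8]
grip_width: 39.2
finger_force: 60.8
```

Request:
step_arm([
  {"grip": 0.2,"tx": 0.08,"ty": 0,"tz": 0.06,"ax": 0,"ay": 0,"az": 0},
  {"grip": 0.2,"tx": 0.16,"ty": 0,"tz": 0.11,"ax": 0,"ay": 0,"az": 0},
  {"grip": 0.2,"tx": 0.25,"ty": 0,"tz": 0.17,"ax": 0,"ay": 0,"az": 0},
  {"grip": 0.2,"tx": 0.33,"ty": 0,"tz": 0.23,"ax": 0,"ay": 0,"az": 0},
  {"grip": 0.2,"tx": 0.33,"ty": 0,"tz": 0.23,"ax": 0,"ay": 0,"az": 0},
  {"grip": 0.2,"tx": 0.33,"ty": 0,"tz": 0.23,"ax": 0,"ay": 0,"az": 0},
])

```text
t: 9.65
tcp_pos: [477.9, 270.7, 64.2]
orientation: [-3.139, 0.959, 1.489]
ft_force: [-0.2, 0.2, -0.9]
grip_width: 39.2
finger_force: 60.8
```

Request:
step_arm([
  {"grip": 0.2,"tx": 0.08,"ty": 0,"tz": 0.06,"ax": 0,"ay": 0,"az": 0},
  {"grip": 0.2,"tx": 0.12,"ty": 0,"tz": 0.09,"ax": 0,"ay": 0,"az": 0},
  {"grip": 0.2,"tx": 0.12,"ty": 0,"tz": 0.09,"ax": 0,"ay": 0,"az": 0},
  {"grip": 0.2,"tx": 0.12,"ty": 0,"tz": 0.09,"ax": 0,"ay": 0,"az": 0},
])

```text
t: 10.05
tcp_pos: [478.0, 270.7, 62.7]
orientation: [-3.139, 0.959, 1.489]
ft_force: [-0.4, 0.3, -1.2]
grip_width: 39.4
finger_force: 60.8
```

Request:
step_arm([
  {"grip": 0.2,"tx": 0.08,"ty": 0,"tz": 0.06,"ax": 0,"ay": 0,"az": 0},
  {"grip": 0.2,"tx": 0.12,"ty": 0,"tz": 0.09,"ax": 0,"ay": 0,"az": 0},
  {"grip": 0.2,"tx": 0.12,"ty": 0,"tz": 0.09,"ax": 0,"ay": 0,"az": 0},
  {"grip": 0.2,"tx": 0.12,"ty": 0,"tz": 0.09,"ax": 0,"ay": 0,"az": 0},
])

```text
t: 10.45
tcp_pos: [478.0, 270.6, 61.2]
orientation: [-3.139, 0.959, 1.489]
ft_force: [0.2, -0.4, -2.0]
grip_width: 39.0
finger_force: 61.1
```

Request:
step_arm([
  {"grip": 0.2,"tx": 0.08,"ty": 0,"tz": 0.06,"ax": 0,"ay": 0,"az": 0},
  {"grip": 0.2,"tx": 0.12,"ty": 0,"tz": 0.09,"ax": 0,"ay": 0,"az": 0},
  {"grip": 0.2,"tx": 0.12,"ty": 0,"tz": 0.09,"ax": 0,"ay": 0,"az": 0},
  {"grip": 0.2,"tx": 0.12,"ty": 0,"tz": 0.09,"ax": 0,"ay": 0,"az": 0},
])

```text
t: 10.85
tcp_pos: [477.9, 270.8, 61.1]
orientation: [-3.141, 0.96, 1.488]
ft_force: [-2.2, 1.0, 6.4]
grip_width: 39.2
finger_force: 61.5
```

```bash
python3 - <<'E'
from h import *
import time
s=robot.camera("scene")
a=cv2.resize(s["frame"][140:220,315:415],None,fx=7,fy=7,interpolation=2)
cv2.imwrite("pics/b4.png",a[:,:,::-1])
P=cloud(s);Z=P[...,2];rel=P-CC;A=rel@xc;B=rel@yc
m=np.zeros(Z.shape,bool);m[130:230,310:430]=1;F=s["frame"].astype(int).sum(2)
k=m&(Z>95)&(Z<135)&(abs(A)<17)
for b0 in(-76,-30,28,76):
    r=k&(abs(B-b0)<13);print(b0,r.sum(),"cap top z",np.percentile(Z[r],[50,90,97]).round(1),"B",np.percentile(B[r],[3,97]).round(1))
delta(PL,RT)
st=robot.state();print(st["ft_force"],st["moment"])
E
```

```text
-76 97 cap top z [118.9 124.4 125.1] B [-88.3 -66.5]
-30 100 cap top z [119.5 124.5 125.4] B [-42.5 -20.3]
28 104 cap top z [118.6 124.4 125.4] B [15.9 38.8]
76 81 cap top z [120.6 124.7 126.2] B [63.6 83.9]
 t 10.9 tcp [477.9 270.7  61.1] q [ 0.64  0.87  1.31 -0.67  1.69  0.9 ] w 39.1 | cm [-0.02  0.07 -0.3 ] deg [-0.  0.  0.]
[-2.4311318   1.693012    6.47988563] [-0.26698301  0.26325067 -0.30596917]
```

View pics/b4.png

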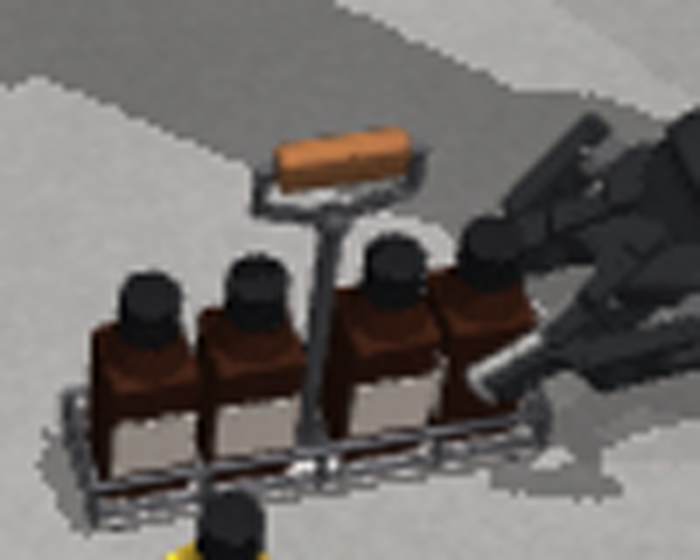

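The bottle is seated: the contact force is 6 N, and its cap (490,240 in the crop) is level with the other three. Next I open the fingers gently.

Request:
step_arm([
  {"grip": 0.2,"tx": -0.04,"ty": 0,"tz": -0.03,"ax": 0,"ay": 0,"az": 0},
  {"grip": 0.46,"tx": -0.04,"ty": 0,"tz": -0.03,"ax": 0,"ay": 0,"az": 0},
  {"grip": 0.48,"tx": -0.04,"ty": 0,"tz": -0.03,"ax": 0,"ay": 0,"az": 0},
  {"grip": 0.52,"tx": -0.04,"ty": 0,"tz": -0.03,"ax": 0,"ay": 0,"az": 0},
  {"grip": 0.58,"tx": -0.04,"ty": 0,"tz": -0.03,"ax": 0,"ay": 0,"az": 0},
  {"grip": 0.65,"tx": -0.04,"ty": 0,"tz": -0.03,"ax": 0,"ay": 0,"az": 0},
  {"grip": 0.7,"tx": -0.04,"ty": 0,"tz": -0.03,"ax": 0,"ay": 0,"az": 0},
  {"grip": 0.7,"tx": -0.04,"ty": 0,"tz": -0.03,"ax": 0,"ay": 0,"az": 0},
  {"grip": 0.7,"tx": -0.04,"ty": 0,"tz": -0.03,"ax": 0,"ay": 0,"az": 0},
  {"grip": 0.7,"tx": -0.04,"ty": 0,"tz": -0.03,"ax": 0,"ay": 0,"az": 0},
])

```text
t: 11.9
tcp_pos: [478.0, 270.6, 60.2]
orientation: [-3.139, 0.959, 1.489]
ft_force: [-1.2, 0.9, 0.2]
grip_width: 59.7
finger_force: 0.0
```

```bash
cat >> h.py <<'E'
RG=axes(dn,xc);GR=CC+[0,0,187]
E
python3 - <<'E'
from h import *
delta(PL,RT)
s=robot.state();R0=Ro.from_euler("xyz",s["orientation"])
p1=s["tcp_pos"]-130*R0.as_matrix()[:,2]
print("p1",p1)
p2=CC+[0,0,300]
print("from p1 to above grip",R0.inv().apply(p2-p1)/10,(R0.inv()*RG).as_rotvec(degrees=True))
E
```

```text
t 11.9 tcp [478.  270.6  60.2] q [ 0.64  0.87  1.31 -0.67  1.69  0.9 ] w 59.7 | cm [-0.08  0.07 -0.36] deg [-0.  -0.1  0.1]
p1 [486.91555543 376.61888649 134.91875178]
from p1 to above grip [-24.33723629   0.03791824   5.93799783] [-5.69783573e-02  5.49336352e+01  5.32449754e-02]
```

Request:
step_arm([
  {"grip": 0.7,"tx": 0,"ty": 0,"tz": -1,"ax": 0,"ay": 0,"az": 0},
  {"grip": 0.7,"tx": 0,"ty": 0,"tz": -3,"ax": 0,"ay": 0,"az": 0},
  {"grip": 0.7,"tx": 0,"ty": 0,"tz": -6,"ax": 0,"ay": 0,"az": 0},
  {"grip": 0.7,"tx": 0,"ty": 0,"tz": -9.5,"ax": 0,"ay": 0,"az": 0},
  {"grip": 0.7,"tx": 0,"ty": 0,"tz": -13,"ax": 0,"ay": 0,"az": 0},
  {"grip": 0.7,"tx": -4.5,"ty": 0,"tz": -16.2,"ax": 0,"ay": 0,"az": 0},
  {"grip": 0.7,"tx": -9,"ty": 0,"tz": -19.4,"ax": 0,"ay": 0,"az": 0},
  {"grip": 0.7,"tx": -13.5,"ty": 0,"tz": -22.5,"ax": 0,"ay": 0,"az": 0},
  {"grip": 0.8,"tx": -15,"ty": 0,"tz": -20,"ax": 0,"ay": 8,"az": 0},
  {"grip": 0.8,"tx": -16.5,"ty": 0,"tz": -18,"ax": 0,"ay": 16,"az": 0},
  {"grip": 0.8,"tx": -18,"ty": 0,"tz": -16,"ax": 0,"ay": 24,"az": 0},
  {"grip": 0.8,"tx": -19.5,"ty": 0,"tz": -14,"ax": 0,"ay": 32,"az": 0},
  {"grip": 0.8,"tx": -21,"ty": 0,"tz": -12,"ax": 0,"ay": 40,"az": 0},
  {"grip": 0.8,"tx": -22.5,"ty": 0,"tz": -10,"ax": 0,"ay": 48,"az": 0},
  {"grip": 0.8,"tx": -23.8,"ty": 0,"tz": -8,"ax": 0,"ay": 53,"az": 0},
  {"grip": 0.8,"tx": -24.3,"ty": 0,"tz": -7.1,"ax": 0,"ay": 54.9,"az": 0},
  {"grip": 0.8,"tx": -24.3,"ty": 0,"tz": -7.1,"ax": 0,"ay": 54.9,"az": 0},
  {"grip": 0.8,"tx": -24.3,"ty": 0,"tz": -7.1,"ax": 0,"ay": 54.9,"az": 0},
])

```text
t: 13.7
tcp_pos: [471.6, 189.4, 300.7]
orientation: [-3.141, 0.001, 1.487]
ft_force: [-0.9, -0.5, -0.3]
grip_width: 68.3
finger_force: 0.0
```

```bash
python3 - <<'E'
from h import *
w=robot.camera("wrist");s=robot.camera("scene")
a=cv2.resize(s["frame"][100:230,310:420],None,fx=3,fy=3,interpolation=2)[:390]
cv2.imwrite("pics/b5.png",np.hstack([a,cv2.resize(w["frame"][:,140:500],(351,390))])[:,:,::-1])
delta(GR,RG)
st=robot.state()
# wooden grip in wrist view
f=w["frame"].astype(int);hsv=cv2.cvtColor(w["frame"],cv2.COLOR_RGB2HSV)
P=None
v,u=np.mgrid[0:400,0:640]
# fisheye rays with range along axis
dx,dy=u-w["cx"],v-w["cy"];r=np.hypot(dx,dy)+1e-9;t=r/w["fx"]
k=np.tan(np.minimum(t,1.45))/r;z=w["range_z"]
p=np.stack([dx*k*z,-dy*k*z,-z,np.ones_like(z)],-1)@w["world_from_camera"].T
m=(f[...,0]>f[...,2]+40)&(z>0)&(p[...,2]>165)&(p[...,2]<210)&(abs(p[...,0]-472)<50)&(abs(p[...,1]-189)<60)
print("wrist grip",m.sum(),rect(p[m][:,:2]),p[m].mean(0)[:3],np.median(p[m][:,2]))
P=cloud(s);F=s["frame"].astype(int);Z=P[...,2]
m=(Z>165)&(Z<205)&(F[...,0]>F[...,2]+40)&(np.linalg.norm(P-CC-[0,0,185],axis=-1)<60);print("scene grip",m.sum(),rect(P[m][:,:2]),P[m].mean(0))
E
```

```text
t 13.8 tcp [471.5 190.4 300.2] q [ 0.15 -0.01  1.71 -0.    1.44  0.23] w 68.2 | cm [-0.14  0.06 11.32] deg [-0.1  0.1  0.1]
wrist grip 1137 (array([471.3, 189.6]), array([54.8, 12.9]), 85.0) [471.31188496 190.79721184 194.91280502] 195.0790081465517
scene grip 125 (array([471.2, 187.1]), array([53.3, 15.1]), 87.2) [472.64892776 187.25194368 190.76159925]
```

View pics/b5.png

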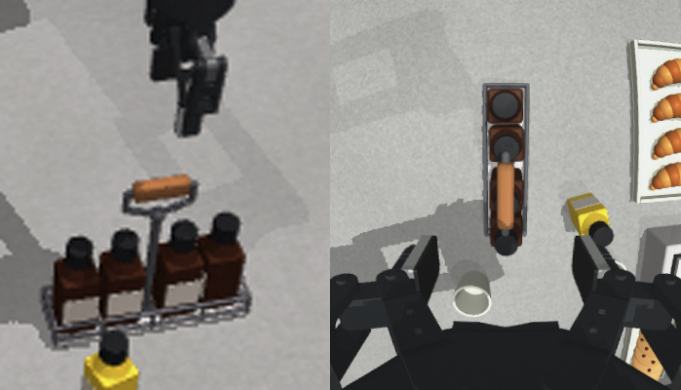

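The left crop shows all four bottles upright in the carrier. In the wrist view the wooden grip at (505,195) is aligned with the tool.

Request:
step_arm([
  {"grip": 0.8,"tx": 0,"ty": 0,"tz": 2,"ax": 0,"ay": 0,"az": 0},
  {"grip": 0.8,"tx": 0,"ty": 0,"tz": 5,"ax": 0,"ay": 0,"az": 0},
  {"grip": 0.8,"tx": 0,"ty": 0,"tz": 8,"ax": 0,"ay": 0,"az": 0},
  {"grip": 0.8,"tx": 0,"ty": 0,"tz": 10,"ax": 0,"ay": 0,"az": 0},
  {"grip": 0.8,"tx": 0,"ty": 0,"tz": 11,"ax": 0,"ay": 0,"az": 0},
  {"grip": 0.8,"tx": 0,"ty": 0,"tz": 11.4,"ax": 0,"ay": 0,"az": 0},
  {"grip": 0.8,"tx": 0,"ty": 0,"tz": 11.4,"ax": 0,"ay": 0,"az": 0},
  {"grip": 0.6,"tx": 0,"ty": 0,"tz": 11.4,"ax": 0,"ay": 0,"az": 0},
  {"grip": 0.45,"tx": 0,"ty": 0,"tz": 11.4,"ax": 0,"ay": 0,"az": 0},
  {"grip": 0.35,"tx": 0,"ty": 0,"tz": 11.4,"ax": 0,"ay": 0,"az": 0},
  {"grip": 0.28,"tx": 0,"ty": 0,"tz": 11.4,"ax": 0,"ay": 0,"az": 0},
  {"grip": 0.22,"tx": 0,"ty": 0,"tz": 11.4,"ax": 0,"ay": 0,"az": 0},
  {"grip": 0.18,"tx": 0,"ty": 0,"tz": 11.4,"ax": 0,"ay": 0,"az": 0},
  {"grip": 0.14,"tx": 0,"ty": 0,"tz": 11.4,"ax": 0,"ay": 0,"az": 0},
  {"grip": 0.1,"tx": 0,"ty": 0,"tz": 11.4,"ax": 0,"ay": 0,"az": 0},
  {"grip": 0,"tx": 0,"ty": 0,"tz": 11.4,"ax": 0,"ay": 0,"az": 0},
  {"grip": 0,"tx": 0,"ty": 0,"tz": 11.4,"ax": 0,"ay": 0,"az": 0},
  {"grip": 0,"tx": 0,"ty": 0,"tz": 11.4,"ax": 0,"ay": 0,"az": 0},
])

```text
t: 15.6
tcp_pos: [471.5, 189.3, 186.2]
orientation: [-3.141, 0.001, 1.487]
ft_force: [-0.8, -1.9, 3.0]
grip_width: 12.7
finger_force: 58.6
```

Gripped at 13 mm. Now a slow lift of 10 cm.

Request:
step_arm([
  {"grip": 0,"tx": 0,"ty": 0,"tz": -0.1,"ax": 0,"ay": 0,"az": 0},
  {"grip": 0,"tx": 0,"ty": 0,"tz": -0.3,"ax": 0,"ay": 0,"az": 0},
  {"grip": 0,"tx": 0,"ty": 0,"tz": -0.6,"ax": 0,"ay": 0,"az": 0},
  {"grip": 0,"tx": 0,"ty": 0,"tz": -1,"ax": 0,"ay": 0,"az": 0},
  {"grip": 0,"tx": 0,"ty": 0,"tz": -1.5,"ax": 0,"ay": 0,"az": 0},
  {"grip": 0,"tx": 0,"ty": 0,"tz": -2.1,"ax": 0,"ay": 0,"az": 0},
  {"grip": 0,"tx": 0,"ty": 0,"tz": -2.8,"ax": 0,"ay": 0,"az": 0},
  {"grip": 0,"tx": 0,"ty": 0,"tz": -3.5,"ax": 0,"ay": 0,"az": 0},
  {"grip": 0,"tx": 0,"ty": 0,"tz": -4.3,"ax": 0,"ay": 0,"az": 0},
  {"grip": 0,"tx": 0,"ty": 0,"tz": -5.1,"ax": 0,"ay": 0,"az": 0},
  {"grip": 0,"tx": 0,"ty": 0,"tz": -5.9,"ax": 0,"ay": 0,"az": 0},
  {"grip": 0,"tx": 0,"ty": 0,"tz": -6.7,"ax": 0,"ay": 0,"az": 0},
  {"grip": 0,"tx": 0,"ty": 0,"tz": -7.5,"ax": 0,"ay": 0,"az": 0},
  {"grip": 0,"tx": 0,"ty": 0,"tz": -8.2,"ax": 0,"ay": 0,"az": 0},
  {"grip": 0,"tx": 0,"ty": 0,"tz": -8.9,"ax": 0,"ay": 0,"az": 0},
  {"grip": 0,"tx": 0,"ty": 0,"tz": -9.4,"ax": 0,"ay": 0,"az": 0},
  {"grip": 0,"tx": 0,"ty": 0,"tz": -9.8,"ax": 0,"ay": 0,"az": 0},
  {"grip": 0,"tx": 0,"ty": 0,"tz": -10,"ax": 0,"ay": 0,"az": 0},
  {"grip": 0,"tx": 0,"ty": 0,"tz": -10,"ax": 0,"ay": 0,"az": 0},
  {"grip": 0,"tx": 0,"ty": 0,"tz": -10,"ax": 0,"ay": 0,"az": 0},
])

```text
t: 17.6
tcp_pos: [471.3, 189.3, 285.6]
orientation: [-3.14, 0.001, 1.487]
ft_force: [-1.0, -0.3, -7.5]
grip_width: 12.6
finger_force: 58.5
```

Request:
step_arm([
  {"grip": 0,"tx": 0,"ty": 0,"tz": 0,"ax": 0,"ay": 0,"az": 0},
  {"grip": 0,"tx": 0,"ty": 0,"tz": 0,"ax": 0,"ay": 0,"az": 0},
  {"grip": 0,"tx": 0,"ty": 0,"tz": 0,"ax": 0,"ay": 0,"az": 0},
  {"grip": 0,"tx": 0,"ty": 0,"tz": 0,"ax": 0,"ay": 0,"az": 0},
  {"grip": 0,"tx": 0,"ty": 0,"tz": 0,"ax": 0,"ay": 0,"az": 0},
  {"grip": 0,"tx": 0,"ty": 0,"tz": 0,"ax": 0,"ay": 0,"az": 0},
  {"grip": 0,"tx": 0,"ty": 0,"tz": 0,"ax": 0,"ay": 0,"az": 0},
  {"grip": 0,"tx": 0,"ty": 0,"tz": 0,"ax": 0,"ay": 0,"az": 0},
])

```text
t: 18.4
tcp_pos: [471.4, 189.3, 285.9]
orientation: [-3.14, 0.001, 1.487]
ft_force: [0.1, -0.2, -8.2]
grip_width: 13.2
finger_force: 58.5
```

```bash
python3 - <<'E'
from h import *
s=robot.camera("scene");d=robot.camera("side")
a=cv2.resize(s["frame"][80:220,310:420],None,fx=3,fy=3,interpolation=2)
b=cv2.resize(d["frame"][160:320,250:400],(394,420))
cv2.imwrite("pics/b6.png",np.hstack([a,b])[:,:,::-1])
P=cloud(s);rel=P-CC;A=rel@xc;B=rel@yc;Z=P[...,2]
for b0 in(-76,-30,28,74):
    k=(abs(A)<20)&(abs(B-b0)<10)&(Z>195)&(Z<240);print(b0,k.sum(),np.percentile(Z[k],[90,97]).round(1))
print(robot.state())
E
```

```text
-76 94 [224.1 225.3]
-30 85 [224.  224.6]
28 90 [223.6 225.5]
74 93 [224.7 225.6]
{'t': 18.5, 'q': array([ 1.48069929e-01,  3.93969455e-05,  1.72892868e+00, -2.75463008e-04,
        1.41401976e+00,  2.31631882e-01]), 'qvel': array([-0.00020158, -0.00016043,  0.00069956, -0.0013652 , -0.00062972,
       -0.00273687]), 'joint_efforts': array([-5.18990582e-04, -3.98547649e+01, -3.98494470e+01, -2.79361743e-02,
        1.55181543e-02,  1.72935511e-04]), 'tcp_pos': array([471.4337977 , 189.34052001, 285.92714579]), 'orientation': array([-3.14029717e+00,  5.85048126e-04,  1.48727795e+00]), 'ft_force': array([-0.4350493 , -0.31619066, -8.53198003]), 'moment': array([ 0.0140691 , -0.00852942,  0.00974474]), 'finger_force': 58.50701987743378, 'grip_width': 13.166016635934714}
```

View pics/b6.png

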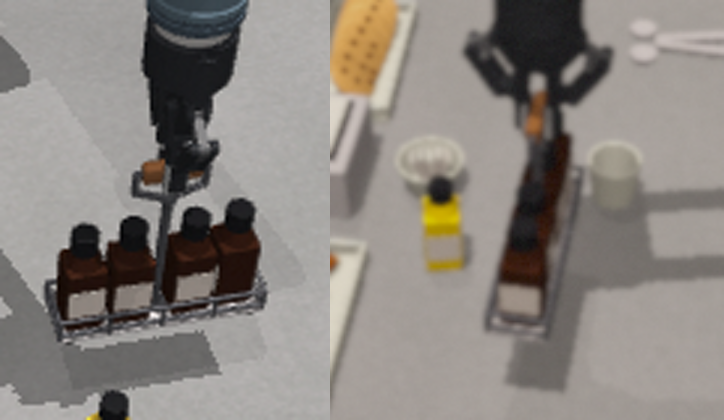

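The carrier is held level about 10 cm up. The four caps are at equal height (224–226 mm), all the bottles are upright, and nothing is moving.

```bash
python3 -c "
from rig import robot
print(robot.finish_job())"
```

```text
the job is handed in; nothing more can be done
None
```

The fallen bottle now stands upright in the carrier's end place, and I handed the job in with the carrier held level about 10 cm up, all four bottles upright; the hand-in returned no verdict.

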